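# Sort the column kit into its nests after a column change

## Robot

A 7-joint arm with a two-finger parallel gripper is mounted at the origin on a cart in front of the work surface, level with it; the furniture and walls round the work are solid. World frame = base frame: x ahead of the robot, y to its left, z up, the work surface at z = 0. Lengths are in m, angles in rad, forces in N, time in s.
With the tool pointing down it reaches from about 0.425 to 0.95 m from the base axis. Payload 4.7 kg.
Tool frame: the origin (TCP) lies between the finger pads; the fingertips stand nose_length ahead of it and the grasp point (between the pads) is the TCP (nose_length is the distance from the TCP to the fingertips, in m); z points along the fingers, y is the line along which they close (so a half turn about z gives the same grasp; the last joint's range is limited). The gripper opens to 87 mm and grips with 3 to 60 N. Pads are 19 mm wide; open, the fingers measure 117 mm over their backs; the gripper's body (75 mm by 190 mm) begins 51 mm behind the grasp point.
Start: joints at [-1.329, 0.469, -0.049, 1.532, 0.024, 1.141, -0.082], TCP at [0.181, 0.65, 0.242] pointing down, gripper open.
Joint ranges: [-2.59, 2.59], [-0.33, 1.99], [-1.39, 1.29], [0.1, 2.45], [-1.04, 4.18], [0.21, 1.99], [-2.66, 2.66]. Speed limits (rad/s): [2.57, 2.57, 3.14, 3.14, 3.14, 3.14, 3.14].

## Interface

Orientations are given as a unit quaternion [w, x, y, z].
In Python, from station import * gives the robot as it stands.
- The arm moves only by the tool servo_tool, never from a script. Its argument "rows" is text: rows parted by semicolons, each of 7 numbers parted by spaces: the shift along the world's x, y, z in m, then the turn, a rotation vector about the world's x, y, z in degrees, then the gripper command: -1 is fully open, 1 is shut, values between are in proportion. In form: x y z wx wy wz gripper; .... A call has 1 to 10 rows; each row is the pose to reach, as a shift and turn from the pose commanded when the call began; what a row does not reach only later rows make up. A row lasts 1/10 s, in which the tool goes at most 50 mm and 8.59 degrees, less where a joint would pass 70% of its speed; a pose out of reach is approached as far as the arm can. A call with a gripper value outside its range is refused whole. The fingers move at their own pace and stop on an object; "force" is the grip in N (left out, the last holds). Time passes only in rows, so rows that repeat a pose let the fingers close. It gives the time, the measured TCP pose, the force, the opening and the grip force at its end, in the units of the state.
- observe(): the state, without advancing time (a new reading comes with each control period).
- read_camera(name): name is "scene" or "side" or "wrist"; returns a dict with "frame" (420x560x3 uint8, red, green, blue), "range_z" (420x560 float32, m along the optical axis (not along the pixel's ray), 0 where there is no reading), "fx", "fy", "cx", "cy" (pixels), "R" (3x3) and "t" (3): a world point X has camera coordinates R X + t; the wrist camera has in their place "T_tool_cam" (4x4, takes a point from camera to tool coordinates, whose origin is the TCP and whose axes are the flange's). Camera axes: x right, y down, z forward; pixel columns grow to the right and rows downward; lengths in m; the calibration is good to about 2 mm. The wrist camera is an equidistant fisheye: a pixel r from the principal point sees the ray r / f radians off the axis. A picture is of the moment at which its call begins: read the wrist's pose just before it.
- finish_job(): hands the job in; it is judged then, once.
The state is a dict: "time_s": time; "joints": joint angles; "qvel": joint speeds; "tau": joint torques, N m; "tool_pos": TCP position; "tool_rot": TCP orientation; "contact_force": force on the tool from outside, world axes, zero at the start; "wrist_torque": the same for the moment, N m; "opening": finger opening in m; "grasp_force": force on a finger pad.
Only numpy, scipy, OpenCV 4.12 (cv2) and the standard library are available. Lean on these libraries where they do the work, as an engineer would, in place of code of your own. Each camera call takes 0.05 s, during which the arm holds its last target. There are 200 camera calls.

## Task

The column has been changed and the old parts lie about the table: put them away. Lay each of the three aluminium clamp halves flat, all the way down, in the pocket of the grey nest tray made for its size and shape (long narrow, small nearly square, large), and lay the steel column level in the two white saddles of its cradle with its end nuts outside the saddles. Do not knock over or push away the jar of fittings and the tape roll that stand among them.

Things in the scene. Friction and masses are not known exactly. Their poses are not given: they have to be found in the camera images.
- long_half_centre (a point): Long narrow machined aluminium column-oven clamp half (pale, almost white metal), 34 mm wide (its x), 75 mm long (its y), 14 mm high (z) with a lengthwise groove in its top face, lying flat and loose. Point: its centre, half-way up. Grip it across the 34 mm width.
- square_half_centre (a point): Small, nearly square machined aluminium column-oven clamp half (pale, almost white metal), 42 mm wide (its x), 46 mm long (its y), 13 mm high (z), lying flat and loose. Point: its centre, half-way up. Grip it across the 42 mm width.
- large_half_centre (a point): Large, plain-topped machined aluminium column-oven clamp half (pale, almost white metal), 52 mm wide (its x), 64 mm long (its y), 13 mm high (z), lying flat and loose. Point: its centre, half-way up. Grip it across the 52 mm width.
- column_centre (a point): Steel liquid-chromatography column lying loose, 176 mm long: bare tube 9.6 mm in diameter for 59 mm either side of the middle, then a 15 x 17 mm nut (59 to 77 mm from the middle) and a thin plug at each end. It rests on its nuts, axis 8.5 mm above the table. Point: middle of the tube, on its axis; y along the column. Grip the bare tube across x.
- long_tray_floor (a point): Low grey nest tray fixed to the table, one rectangular pocket with dark floor, finger slots (40 mm wide, down to the floor) half-way along the two long sides. Floor 3 mm, rim 9 mm above the table, walls 8 mm thick. Pocket 46 mm wide, 87 mm long, the narrow one: for the long narrow clamp half. Point: the centre of the pocket floor; x across the pocket's width, y along its length, z up.
- square_tray_floor (a point): Low grey nest tray fixed to the table, one rectangular pocket with dark floor, finger slots (30 mm wide, down to the floor) half-way along the two long sides. Floor 3 mm, rim 9 mm above the table, walls 8 mm thick. Pocket 54 mm wide, 58 mm long, the nearly square one: for the small, nearly square clamp half, either way round. Point: the centre of the pocket floor; x across the pocket's width, y along its length, z up.
- large_tray_floor (a point): Low grey nest tray fixed to the table, one rectangular pocket with dark floor, finger slots (36 mm wide, down to the floor) half-way along the two long sides. Floor 3 mm, rim 9 mm above the table, walls 8 mm thick. Pocket 64 mm wide, 76 mm long, the big one: for the large clamp half. Point: the centre of the pocket floor; x across the pocket's width, y along its length, z up.
- cradle_seat (a point): Cradle fixed to the table: aluminium foot 44 x 124 x 5 mm, two white 90-degree V saddles 42 mm either side of its middle, each 8 mm thick along y, V bottom 20 mm and tips 33 mm above the table, 25 mm wide at the top; 76 mm free between them for fingers. Point: where the middle of the column's axis comes to rest, 26.8 mm above the table; y runs through both saddles. Column either way round.
- jar_centre (a point): Bystander, not to be moved: clear jar of small fittings with a white screw lid, 45 mm in diameter, 58 mm high, standing loose. Point: its centre, half-way up.
- tape_centre (a point): Bystander, not to be moved: white roll of thread tape, 48 mm in diameter, 13 mm high, lying loose. Point: its centre.
Mind the look-alikes: they are no part of the job. What is shaped like the part that bears square_half_centre but turquoise is not meant.

How it is judged:
By the outcome, as a careful person would: the job done as asked, in the order asked, and still so for the second after the job is handed in, with the robot touching nothing.
It also fails if it takes over 88 s, if anything falls off the work surface, if the arm or the gripper's body presses on something with over 40 N, if the wrist force passes 120 N, or if a joint passes its speed limit or range.

## Working session

There is one attempt and no reset: what is moved stays moved. The work goes in short steps, Python scripts to look and compute and a tool call to move; the robot and the scene stay as the last step left them, time stands still between calls to the robot, and variables do not carry over. Pictures are saved under pics/ and viewed, at most 14 in all, crops included, and the job is handed in when it is done.

Besides the shell and the picture viewer there is one more tool, called after "Emit:" in YAML: its name, and indented under it one key for each argument. servo_tool: Moves the arm, as the interface text tells. Its arguments: {"type":"object","properties":{"rows":{"type":"string"},"force":{"type":"number"}},"required":["rows"]}

```bash
mkdir -p pics; ls
python3 - <<'E'
from station import *
import cv2, numpy as np
s=observe();print({k:np.round(v,3) for k,v in s.items()})
for n in("scene","side"):
    c=read_camera(n);cv2.imwrite(f"pics/{n}0.png",cv2.resize(c["frame"][:,:,::-1],(800,600)));np.savez(f"{n}0.npz",**c)
    print(n,c["fx"],c["fy"],c["cx"],c["cy"],np.round(c["R"],3).tolist(),c["t"])
E
```

```text
pics
{'time_s': np.float64(0.0), 'joints': array([-1.329,  0.469, -0.049,  1.534,  0.024,  1.141, -0.082]), 'qvel': array([ 0.   , -0.   ,  0.   , -0.001, -0.001, -0.001, -0.001]), 'tau': array([-1.0000e-03, -5.0796e+01, -8.1000e-02, -2.3616e+01, -6.1000e-02,
        3.8000e-02,  0.0000e+00]), 'tool_pos': array([0.18, 0.65, 0.24]), 'tool_rot': array([-0.   ,  0.135,  0.991, -0.001]), 'contact_force': array([ 0.316, -0.954, -0.984]), 'wrist_torque': array([ 0.071, -0.001, -0.01 ]), 'grasp_force': np.float64(0.0), 'opening': np.float64(0.087)}
scene 399.28921686532965 399.28921686532965 276.9629446884516 218.17638854714522 [[0.822, -0.57, -0.014], [-0.396, -0.553, -0.733], [0.41, 0.608, -0.68]] [-0.35995922  0.25541345  0.75420802]
side 540.8957857706602 540.8957857706602 278.33871657719516 218.00134742127733 [[0.872, -0.49, 0.011], [-0.233, -0.435, -0.87], [0.431, 0.755, -0.494]] [-0.39948763  0.17667301  1.10943497]
```

View pics/scene0.png

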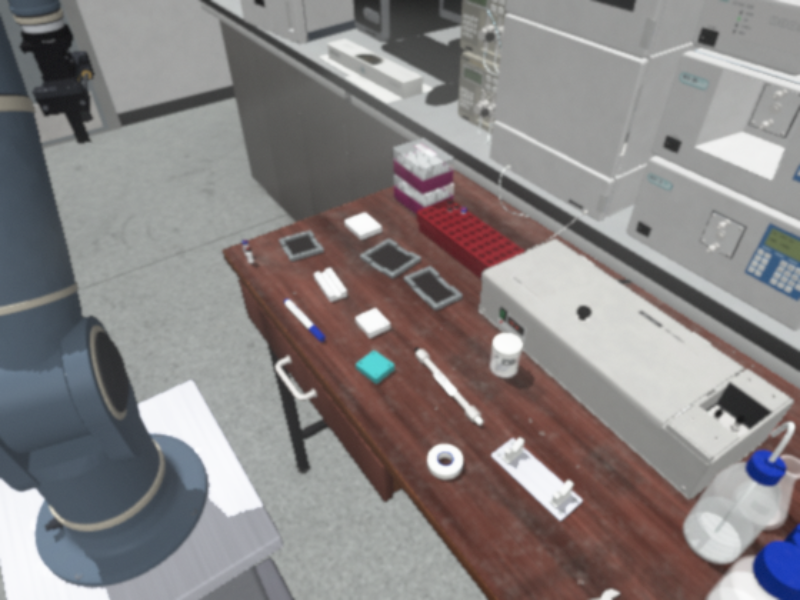

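View pics/side0.png

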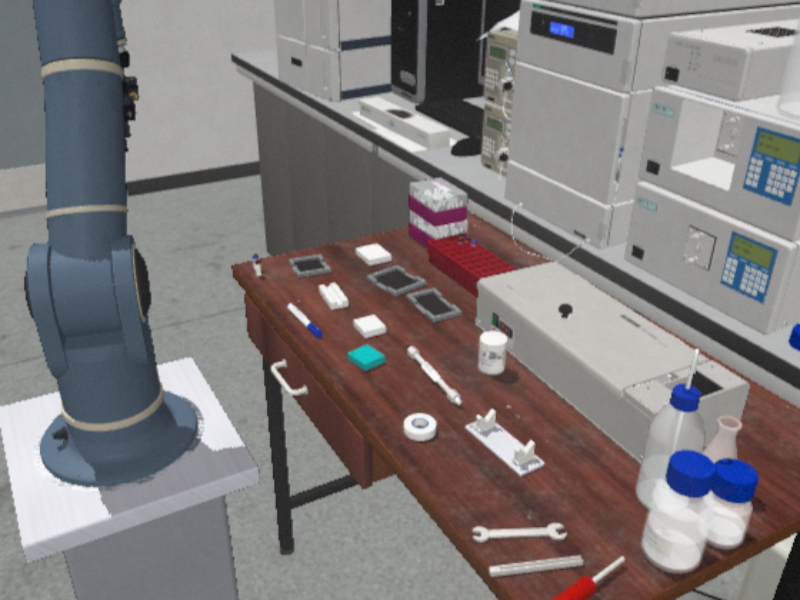

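The two views show these candidates, at pixels of the 800x600 scene picture:
- Grooved long half at (330,284).
- White square half at (373,322). Its look-alike is the turquoise block at (375,366).
- Large half at (362,225).
- Trays at (300,245), (390,257) and (432,287).
- Column at (448,385). Its look-alikes are the pen at (303,320) and the rod and wrench far right.
- Cradle at (536,478), jar at (506,355), tape at (445,461).

Next I measure them.

```bash
cat > h.py <<'E'
import numpy as np, cv2
def world(c):
    v,u=np.mgrid[:420,:560].astype(float)
    d=np.stack([(u-c["cx"])/c["fx"],(v-c["cy"])/c["fy"],np.ones_like(u)],-1)
    return (d*c["range_z"][...,None]-c["t"])@c["R"], d@c["R"], -c["t"]@c["R"]
def onplane(c,px,z):
    px=np.asarray(px,float); d=np.c_[(px[:,0]-c["cx"])/c["fx"],(px[:,1]-c["cy"])/c["fy"],np.ones(len(px))]@c["R"]
    o=-c["t"]@c["R"]; return (o+d*((z-o[2])/d[:,2])[:,None])
E
python3 - <<'E'
import numpy as np,cv2
from h import *
seeds=dict(long=(330,284,.014),square=(373,322,.013),large=(362,225,.013),col=(448,385,.0085),tape=(445,461,.013),jar=(506,342,.058),crad=(536,482,.005),teal=(375,362,.013))
c=dict(np.load("scene0.npz"));W,_,_=world(c);f=c["frame"].astype(int)
for n,(u,v,h) in seeds.items():
    u=int(u*.7);v=int(v*.7)
    m=(f.max(2)>135)&((f.max(2)-f.min(2)<50)|(n=="teal"))&(c["range_z"]>0)
    nn,l,st,ce=cv2.connectedComponentsWithStats(m.astype(np.uint8),connectivity=4)
    w=l[v-3:v+4,u-3:u+4];w=w[w>0]
    if len(w)==0:print(n,"none",f[v,u]);continue
    k=l==np.bincount(w).argmax()
    P=W[k];t=k&(abs(W[...,2]-h)<.005)
    px=np.argwhere(t)[:,::-1]
    q=onplane(c,px,h)[:,:2].astype(np.float32)
    r=cv2.minAreaRect(q*1000)
    print(n,"n",k.sum(),t.sum(),"z",np.round(np.percentile(P[:,2],[2,50,98]),4),"mean",q.mean(0).round(4),"rect",np.round(r[0],1),np.round(r[1],1),round(r[2],1))
# trays: dark floor
for n,(u,v) in dict(A=(300,245),B=(390,257),C=(432,287)).items():
    u=int(u*.7);v=int(v*.7)
    m=(f.max(2)<90)&(f.max(2)-f.min(2)<14)
    nn,l,st,ce=cv2.connectedComponentsWithStats(m.astype(np.uint8),connectivity=4)
    k=l==l[v,u]
    q=onplane(c,np.argwhere(k)[:,::-1],.003)[:,:2].astype(np.float32)
    r=cv2.minAreaRect(q*1000);print(n,f[v,u],k.sum(),q.mean(0).round(4),np.round(r[0],1),np.round(r[1],1),round(r[2],1),"z",np.median(W[k][:,2]))
cv2.imwrite("pics/crop.png",cv2.resize(c["frame"][150:370,150:430,::-1],None,fx=2.8,fy=2.7,interpolation=cv2.INTER_CUBIC))
E
```

```text
long n 365 232 z [-0.0004  0.0116  0.0182] mean [0.4421 0.2224] rect [442.3 223.8] [81.9 35.6] 83.1
square n 356 263 z [0.0002 0.0134 0.0165] mean [0.4508 0.0916] rect [450.7  91.6] [44.2 53. ] 0.1
large n 337 251 z [-0.0001  0.0139  0.0169] mean [0.5947 0.3512] rect [594.3 351. ] [73.3 56.6] 89.3
col n 495 139 z [-0.0007  0.0128  0.0186] mean [ 0.4678 -0.0987] rect [473.4 -92.3] [170.5  21.1] 86.2
tape n 499 376 z [-0.0002  0.0134  0.0163] mean [ 0.3818 -0.1972] rect [ 382.3 -196.4] [49.8 45.4] 52.9
jar n 23751 2107 z [0.009  0.0966 0.1412] mean [ 0.7275 -0.1594] rect [710.4 167.2] [1339.2  330.6] 89.9
crad n 1550 1248 z [0.0004 0.0064 0.0317] mean [ 0.4693 -0.2866] rect [ 474.1 -282.8] [ 57.5 127.6] 3.4
teal n 324 300 z [0.001  0.014  0.0164] mean [0.3996 0.0049] rect [399.7   5.2] [43.1 48.4] 11.5
A [60 59 57] 162 [0.461  0.3788] [461.7 378.9] [48.1 48.8] 83.3 z 0.00509232685970106
B [61 58 57] 300 [0.5863 0.2358] [586.2 236. ] [59.2 69.7] 10.4 z 0.004957208880656844
C [60 56 56] 296 [0.5994 0.1146] [598.8 115.3] [80.8 42.1] 87.3 z 0.004864925393052831
```

View pics/crop.png

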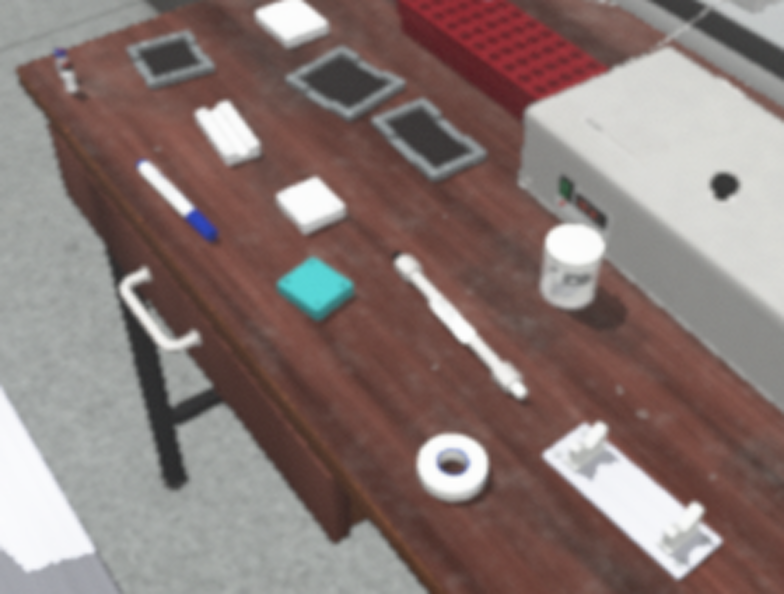

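The crop confirms the choice. The grooved long half is at crop (228,132), the white square half at (311,203), the teal decoy at (316,287) and the large half at (291,22). The trays read small at (170,58), large at (345,80) and narrow at (430,138). I now go above the long half and look at the rest from there.

Emit:
servo_tool:
  rows: "0.26 -0.43 0 0 0 -81.5 -1;0.26 -0.43 0 0 0 -81.5 -1;0.26 -0.43 0 0 0 -81.5 -1;0.26 -0.43 0 0 0 -81.5 -1;0.26 -0.43 0 0 0 -81.5 -1;0.26 -0.43 0 0 0 -81.5 -1;0.26 -0.43 0 0 0 -81.5 -1;0.26 -0.43 0 0 0 -81.5 -1;0.26 -0.43 0 0 0 -81.5 -1;0.26 -0.43 0 0 0 -81.5 -1"

```text
time_s: 1.1
tool_pos: [0.4397, 0.2206, 0.2415]
tool_rot: [-0.0, 0.75, 0.661, 0.0]
contact_force: [0.3, 0.3, 0.3]
opening: 0.0871
grasp_force: 0.0
```

```bash
cat >> h.py <<'E'
from scipy.spatial.transform import Rotation as Ro
def wrist():
    from station import observe, read_camera
    s=observe(); c=read_camera("wrist")
    q=s["tool_rot"]; T=np.eye(4); T[:3,:3]=Ro.from_quat([q[1],q[2],q[3],q[0]]).as_matrix(); T[:3,3]=s["tool_pos"]
    c["M"]=T@c["T_tool_cam"]; c["tcp"]=s["tool_pos"]; c["Rt"]=T[:3,:3]; return c
def wrays(c,px):
    px=np.asarray(px,float); dx=(px[:,0]-c["cx"])/c["fx"]; dy=(px[:,1]-c["cy"])/c["fy"]; r=np.hypot(dx,dy)+1e-12
    return np.c_[dx/r*np.sin(r),dy/r*np.sin(r),np.cos(r)]
def wplane(c,px,z):
    d=wrays(c,px)@c["M"][:3,:3].T; o=c["M"][:3,3]; return o+d*((z-o[2])/d[:,2])[:,None]
def wworld(c):
    v,u=np.mgrid[:420,:560]; px=np.c_[u.ravel(),v.ravel()]; r=wrays(c,px)
    P=r/r[:,2:]*c["range_z"].ravel()[:,None]
    return (P@c["M"][:3,:3].T+c["M"][:3,3]).reshape(420,560,3)
E
grep -rn nose_length station* 2>/dev/null | head -3
python3 - <<'E'
from h import *
import station;print([ (k,getattr(station,k)) for k in dir(station) if 'nose' in k.lower()])
c=wrist();np.savez("w1.npz",**c);print(c["tcp"],np.round(c["Rt"],3).tolist(),c["fx"],c["cx"],c["cy"],np.round(c["T_tool_cam"],3).tolist())
cv2.imwrite("pics/w1.png",c["frame"][:,:,::-1])
W=wworld(c);print("table z",np.round(np.percentile(W[...,2][c["range_z"]>0],[5,25,50,75]),4))
s=dict(np.load("scene0.npz"));W,_,_=world(s)
f=s["frame"].astype(int);k=(abs(W[...,2]-.058)<.006)&(W[...,0]>.45)&(W[...,0]<.62)&(W[...,1]<-.08)&(W[...,1]>-.25)&(f.min(2)>120)
P=W[k];print("jar",k.sum(),P.mean(0),np.ptp(P,0))
for y in(-.1,-.2,-.3):
    k=(abs(W[...,1]-y)<.01)&(W[...,2]>.04)&(W[...,0]<.9)&(W[...,0]>.58);print("box y",y,np.percentile(W[k][:,0],[1,5]),np.percentile(W[k][:,2],98))
E
```

```text
[('nose_length', 0.019)]
[0.43968856 0.220617   0.24153695] [[0.126, 0.992, -0.0], [0.992, -0.126, 0.0], [0.0, -0.0, -1.0]] 325.19226210127806 276.13146088550894 208.04214348104483 [[-0.0, -0.96, -0.28, 0.077], [1.0, -0.0, -0.001, -0.001], [0.001, -0.28, 0.96, -0.143], [0.0, 0.0, 0.0, 1.0]]
table z [-0.801  -0.0012  0.0013  0.3138]
jar 514 [ 0.58940006 -0.14240778  0.05874668] [0.07281688 0.16919872 0.01193851]
box y -0.1 [0.61376917 0.61700927] 0.47823821969105684
box y -0.2 [0.61121103 0.61367201] 0.4658779775674767
box y -0.3 [0.60766213 0.60945533] 0.2650802589939645
```

View pics/w1.png

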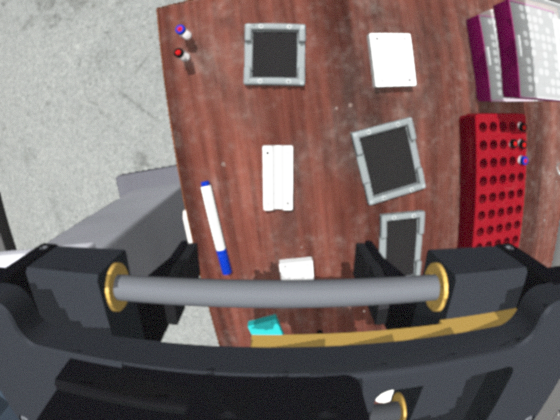

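The wrist view shows the long half at (278,178), large half at (392,60), square tray (275,55), large tray (388,160), part of the long tray at (403,243), and the square half half-hidden at (296,268). I measure these.

```bash
cat >> h.py <<'E'
def meas(c,u,v,h,dark=False,teal=False):
    f=c["frame"].astype(int); sat=f.max(2)-f.min(2)
    m=((f.max(2)<95)&(sat<18)) if dark else ((f.min(2)>120)&(sat<40))
    nn,l,st,ce=cv2.connectedComponentsWithStats(m.astype(np.uint8),connectivity=4)
    w=l[v-4:v+5,u-4:u+5]; w=w[w>0]
    if not len(w): return "none",f[v,u]
    k=(l==np.bincount(w).argmax()).astype(np.uint8)
    k=max(cv2.findContours(k,cv2.RETR_EXTERNAL,cv2.CHAIN_APPROX_NONE)[0],key=cv2.contourArea)[:,0]
    q=wplane(c,k,h)[:,:2]; r=cv2.minAreaRect((q*1000).astype(np.float32))
    a,(w,l_)=r[2],r[1]
    if w>l_: a-=90; w,l_=l_,w
    return dict(c=np.round(r[0],1),size=np.round([w,l_],1),yaw=round((a+45)%180-45,1),box=k.min(0).tolist()+k.max(0).tolist())
E
python3 - <<'E'
from h import *
c=dict(np.load("w1.npz"))
for n,a in dict(long=(270,178,.014),large=(392,60,.013),square=(296,265,.013),sqT=(275,55,.003,1),lgT=(388,160,.003,1),loT=(403,243,.003,1)).items(): print(n,meas(c,*a))
E
```

```text
long {'c': array([440.4, 225.8]), 'size': array([36.3, 78.4]), 'yaw': -6.6, 'box': [262, 144, 293, 210]}
large {'c': array([591.9, 352.3]), 'size': array([57.6, 67.2]), 'yaw': -0.3, 'box': [367, 32, 416, 87]}
square {'c': array([449.2, 105.2]), 'size': array([35.3, 45.1]), 'yaw': 88.4, 'box': [278, 256, 314, 280]}
sqT {'c': array([455.6, 371.4]), 'size': array([50.9, 56.7]), 'yaw': -8.5, 'box': [252, 30, 297, 76]}
lgT {'c': array([579.8, 229.8]), 'size': array([60.7, 73. ]), 'yaw': 10.2, 'box': [360, 126, 416, 194]}
loT {'c': array([569.7, 108.3]), 'size': array([86. , 87.9]), 'yaw': 88.0, 'box': [353, 219, 416, 279]}
```

Emit:
servo_tool:
  rows: "0.001 0.005 -0.05 0 0 0.5 -1;0.001 0.005 -0.1 0 0 0.5 -1;0.001 0.005 -0.15 0 0 0.5 -1;0.001 0.005 -0.19 0 0 0.5 -1;0.001 0.005 -0.22 0 0 0.5 -1;0.001 0.005 -0.22 0 0 0.5 -1;0.001 0.005 -0.22 0 0 0.5 1;0.001 0.005 -0.22 0 0 0.5 1;0.001 0.005 -0.22 0 0 0.5 1;0.001 0.005 -0.22 0 0 0.5 1"
  force: 30

```text
time_s: 2.15
tool_pos: [0.4402, 0.2277, 0.0217]
tool_rot: [0.0, 0.746, 0.666, 0.0]
contact_force: [0.7, -0.3, 0.2]
opening: 0.0631
grasp_force: 0.0
```

Emit:
servo_tool:
  rows: "0 0 0 0 0 0 1;0 0 0 0 0 0 1;0 0 0 0 0 0 1;0 0 0 0 0 0 1;0 0 0 0 0 0 1;0 0 0 0 0 0 1;0 0 0.04 0 0 0 1;0 0 0.08 0 0 0 1;0 0 0.13 0 0 0 1;0.04 -0.03 0.16 0 0 2 1"

```text
time_s: 3.15
tool_pos: [0.4721, 0.2068, 0.1803]
tool_rot: [-0.002, 0.731, 0.683, 0.002]
contact_force: [1.5, 1.4, -0.8]
opening: 0.0337
grasp_force: 30.0
```

Emit:
servo_tool:
  rows: "0.04 -0.035 0 0 0 2 1;0.08 -0.065 0 0 0 2 1;0.11 -0.09 0 0 0 2 1;0.11 -0.09 0 0 0 2 1"

```text
time_s: 3.55
tool_pos: [0.5884, 0.1055, 0.1776]
tool_rot: [0.003, 0.726, 0.688, 0.0]
contact_force: [-0.5, -0.2, -0.5]
opening: 0.0336
grasp_force: 30.0
```

Run:
```python
from h import *
c=wrist();np.savez("w2.npz",**c);print(c["tcp"],np.round(c["Rt"][:,1],3))
cv2.imwrite("pics/w2.png",c["frame"][:,:,::-1])
```

```text
[0.58839186 0.10547715 0.17758854] [ 0.999 -0.053  0.004]
```

View pics/w2.png

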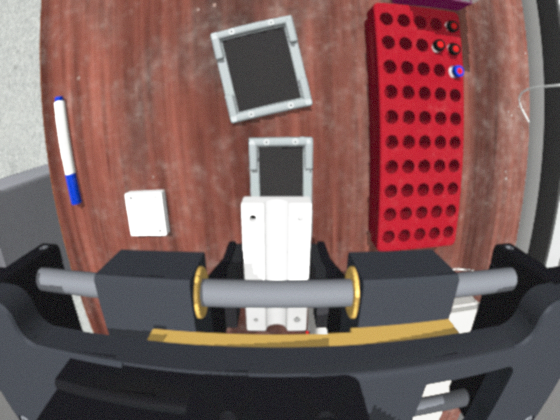

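The tray's far rim is visible at (248–313,138) with the held half in front of it. The large tray is complete at (262,68) and the square half at (148,213). Now I measure the rims.

Run:
```python
from h import *
c=dict(np.load("w2.npz"));f=c["frame"].astype(int)
m=((f.max(2)-f.min(2)<22)&(f.max(2)>95)&(f.max(2)<200)).astype(np.uint8)
def row(v,a,b): 
    x=np.flatnonzero(m[v,a:b])+a; return x.min(),x.max()
for v in (145,160,175,190): 
    a,b=row(v,235,330); P=wplane(c,[(a-.5,v),(b+.5,v)],.009); print(v,a,b,P.round(4)[:,:2].tolist(),"w",np.linalg.norm(P[1]-P[0]).round(4))
for u in (255,270,281,290,305):
    y=np.flatnonzero(m[122:160,u])+122; print(u,y.min(),wplane(c,[(u,y.min()-.5)],.009).round(4)[0,:2])
print("sq",meas(c,148,213,.013))
print("lgT floor",meas(c,262,68,.003,1))
k=max(cv2.findContours(m[5:128,200:320].copy(),cv2.RETR_EXTERNAL,cv2.CHAIN_APPROX_NONE)[0],key=cv2.contourArea)[:,0]+[200,5]
r=cv2.minAreaRect((wplane(c,k,.009)[:,:2]*1000).astype(np.float32));print("lgT outer (80x92)",r)
```

```text
145 248 312 [[0.5629, 0.1551], [0.6251, 0.1519]] w 0.0623
160 249 312 [[0.5629, 0.1405], [0.6246, 0.1373]] w 0.0618
175 250 312 [[0.5628, 0.1257], [0.6242, 0.1225]] w 0.0614
190 250 311 [[0.5618, 0.1107], [0.6228, 0.1075]] w 0.0611
255 137 [0.5706 0.1628]
270 137 [0.5849 0.162 ]
281 137 [0.5953 0.1614]
290 137 [0.6039 0.161 ]
305 137 [0.6182 0.1604]
sq {'c': array([450.9,  93.9]), 'size': array([47.3, 51.6]), 'yaw': -1.5, 'box': [124, 189, 169, 236]}
lgT floor {'c': array([579.5, 229.8]), 'size': array([60.3, 73.1]), 'yaw': 10.0, 'box': [222, 26, 299, 110]}
lgT outer (80x92) ((579.398193359375, 229.1210479736328), (80.9136734008789, 93.13953399658203), 9.550216674804688)
```

Emit:
servo_tool:
  rows: "0.003 0.006 -0.05 0 0 0.5 1;0.003 0.006 -0.1 0 0 0.5 1;0.003 0.006 -0.13 0 0 0.5 1;0.003 0.006 -0.13 0 0 0.5 1;0.003 0.006 -0.13 0 0 0.5 1"

```text
time_s: 4.1
tool_pos: [0.5871, 0.1187, 0.0476]
tool_rot: [-0.0, 0.719, 0.695, -0.0]
contact_force: [0.9, 0.0, -0.3]
opening: 0.0336
grasp_force: 30.0
```

Emit:
servo_tool:
  rows: "0.005 -0.007 0 0 0 -0.5 1;0.005 -0.007 0 0 0 -0.5 1;0.005 -0.007 -0.015 0 0 -0.5 1;0.005 -0.007 -0.0225 0 0 -0.5 1;0.005 -0.007 -0.0225 0 0 -0.5 1"

```text
time_s: 4.6
tool_pos: [0.5922, 0.1109, 0.0241]
tool_rot: [-0.0, 0.722, 0.691, -0.0]
contact_force: [0.1, 0.7, -0.7]
opening: 0.0334
grasp_force: 30.0
```

Emit:
servo_tool:
  rows: "0 0 0 0 0 0 -1;0 0 0 0 0 0 -1;0 0 0 0 0 0 -1;0 0 0 0 0 0 -1;0 0 0.03 0 0 0 -1;0 0 0.08 0 0 0 -1;-0.04 -0.01 0.12 0 0 0 -1;-0.09 -0.015 0.14 0 0 0.5 -1;-0.14 -0.015 0.14 0 0 0.5 -1;-0.14 -0.015 0.14 0 0 0.5 -1"

```text
time_s: 5.6
tool_pos: [0.4469, 0.0953, 0.1648]
tool_rot: [-0.002, 0.719, 0.695, -0.001]
contact_force: [0.0, 0.1, 0.7]
opening: 0.0862
grasp_force: 0.0
```

Emit:
servo_tool:
  rows: "0 0 0 0 0 0 -1;0 0 0 0 0 0 -1"

```text
time_s: 5.8
tool_pos: [0.4539, 0.0962, 0.1652]
tool_rot: [0.001, 0.719, 0.695, 0.001]
contact_force: [0.7, -0.7, 0.1]
opening: 0.087
grasp_force: 0.0
```

Run:
```python
from h import *
c=wrist();np.savez("w3.npz",**c);print(c["tcp"],np.round(c["Rt"][:,1],3))
cv2.imwrite("pics/w3.png",c["frame"][:,:,::-1])
```

```text
[0.45387541 0.09619067 0.1652211 ] [ 0.999 -0.035  0.002]
```

View pics/w3.png

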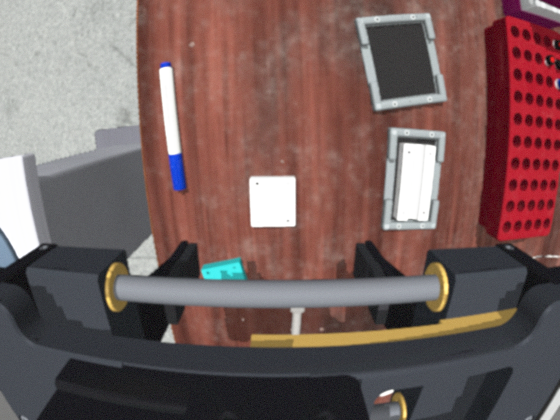

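The long half sits in its pocket at (414,180). The white square half is at (273,202), with the teal decoy below it at (223,270).

Run:
```python
from h import *
c=dict(np.load("w3.npz"));print(meas(c,273,202,.013),meas(c,405,180,.017))
```

```text
{'c': array([448.7,  93.7]), 'size': array([43.6, 50.7]), 'yaw': -1.1, 'box': [248, 175, 295, 227]} {'c': array([587.3, 111.5]), 'size': array([ 62.4, 100.4]), 'yaw': -2.2, 'box': [383, 127, 445, 229]}
```

Emit:
servo_tool:
  rows: "-0.003 -0.004 -0.05 0 0 0.8 -1;-0.003 -0.004 -0.1 0 0 0.8 -1;-0.003 -0.004 -0.13 0 0 0.8 -1;-0.003 -0.004 -0.143 0 0 0.8 -1;-0.003 -0.004 -0.143 0 0 0.8 -1;-0.003 -0.004 -0.143 0 0 0.8 1;-0.003 -0.004 -0.143 0 0 0.8 1;-0.003 -0.004 -0.143 0 0 0.8 1;-0.003 -0.004 -0.143 0 0 0.8 1;-0.003 -0.004 -0.143 0 0 0.8 1"

```text
time_s: 6.85
tool_pos: [0.4497, 0.0919, 0.0218]
tool_rot: [0.0, 0.715, 0.7, 0.0]
contact_force: [-0.6, 0.2, 0.6]
opening: 0.0549
grasp_force: 0.0
```

Emit:
servo_tool:
  rows: "0 0 0 0 0 0 1;0 0 0 0 0 0 1;0 0 0 0 0 0 1;0 0 0 0 0 0 1"

```text
time_s: 7.25
tool_pos: [0.4496, 0.0919, 0.0219]
tool_rot: [0.0, 0.715, 0.7, 0.0]
contact_force: [0.2, 0.3, 0.4]
opening: 0.0416
grasp_force: 30.0
```

Emit:
servo_tool:
  rows: "0 0 0.04 0 0 0 1;0 0.02 0.09 0 0 -3 1;0 0.06 0.13 0 0 -7 1;0 0.11 0.14 0 0 -7 1;0 0.16 0.14 0 0 -7 1;0.003 0.2 0.14 0 0 -7 1;0.003 0.2 0.14 0 0 -7 1;0.003 0.2 0.14 0 0 -7 1;0.003 0.2 0.14 0 0 -7 1"

```text
time_s: 8.15
tool_pos: [0.4524, 0.2901, 0.1614]
tool_rot: [0.0, 0.757, 0.654, -0.001]
contact_force: [-0.2, -0.3, -0.3]
opening: 0.0417
grasp_force: 30.0
```

```bash
cat >> h.py <<'E'
def outer(c,x0,y0,x1,y1,z=.009):
    f=c["frame"].astype(int); m=((f.max(2)-f.min(2)<22)&(f.max(2)>95)&(f.max(2)<200)).astype(np.uint8)
    k=max(cv2.findContours(m[y0:y1,x0:x1].copy(),cv2.RETR_EXTERNAL,cv2.CHAIN_APPROX_NONE)[0],key=cv2.contourArea)[:,0]+[x0,y0]
    return cv2.minAreaRect((wplane(c,k,z)[:,:2]*1000).astype(np.float32)),k.min(0),k.max(0)
E
python3 - <<'E'
from h import *
c=wrist();np.savez("w4.npz",**c);print(c["tcp"],np.round(c["Rt"][:,1],3))
cv2.imwrite("pics/w4.png",c["frame"][:,:,::-1])
E
```

```text
[0.45235837 0.29006549 0.16135639] [ 0.989 -0.145 -0.001]
```

View pics/w4.png

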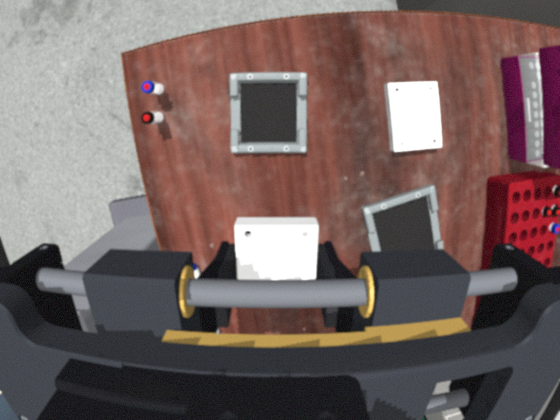

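The square tray is fully visible at (268,113), the large half at (414,116), and the square half is in the fingers at (277,250).

Run:
```python
from h import *
c=dict(np.load("w4.npz"));print(outer(c,215,58,325,168)); print(meas(c,268,113,.003,1)); print(meas(c,414,116,.013))
```

```text
(((455.4013366699219, 370.0525207519531), (74.26618957519531, 70.0216293334961), 81.8297119140625), array([229,  72]), array([307, 153]))
{'c': array([454.5, 371.1]), 'size': array([51. , 55.3]), 'yaw': -8.1, 'box': [239, 82, 295, 141]}
{'c': array([591.6, 352.6]), 'size': array([57.5, 66.8]), 'yaw': -0.5, 'box': [384, 80, 442, 152]}
```

Emit:
servo_tool:
  rows: "0.003 0.05 -0.02 0 0 0 1;0.003 0.08 -0.06 0 0 0 1;0.003 0.08 -0.1 0 0 0 1;0.003 0.08 -0.115 0 0 0 1;0.003 0.08 -0.115 0 0 0 1;0.003 0.08 -0.115 0 0 0 1"

```text
time_s: 8.8
tool_pos: [0.4571, 0.3704, 0.0481]
tool_rot: [0.0, 0.757, 0.653, 0.001]
contact_force: [-0.7, 0.3, -0.3]
opening: 0.0416
grasp_force: 30.0
```

Emit:
servo_tool:
  rows: "-0.0015 0 -0.01 0 0 0 1;-0.0015 0 -0.02 0 0 0 1;-0.0015 0 -0.0235 0 0 0 1;-0.0015 0 -0.0235 0 0 0 1;-0.0015 0 -0.0235 0 0 0 -0.6;-0.0015 0 -0.0235 0 0 0 -0.6;-0.0015 0 -0.0235 0 0 0 -0.6;-0.0015 0 -0.0235 0 0 0 -0.6;-0.0015 0 -0.0235 0 0 0 -0.6"

```text
time_s: 9.7
tool_pos: [0.454, 0.3718, 0.0231]
tool_rot: [0.0, 0.756, 0.655, -0.0]
contact_force: [-0.2, -0.3, 0.6]
opening: 0.068
grasp_force: 0.0
```

Run:
```python
from h import *
s=dict(np.load("scene0.npz"));W,_,_=world(s)
for y in np.arange(.19,.43,.02):
    k=(abs(W[...,1]-y)<.011)&(W[...,2]>.02)&(W[...,2]<.2)&(W[...,0]<.85)&(W[...,0]>.62);P=W[k]
    if len(P):
        print(round(y,2),k.sum(),"minx",np.percentile(P[:,0],2).round(3),"maxz",P[:,2].max().round(3), "minx z>.06",(P[P[:,2]>.06,0].min().round(3) if (P[:,2]>.06).any() else None))
```

```text
0.19 176 minx 0.682 maxz 0.05 minx z>.06 None
0.21 174 minx 0.682 maxz 0.107 minx z>.06 0.846
0.23 165 minx 0.682 maxz 0.057 minx z>.06 None
0.25 156 minx 0.682 maxz 0.057 minx z>.06 None
0.27 149 minx 0.682 maxz 0.057 minx z>.06 None
0.29 208 minx 0.7 maxz 0.128 minx z>.06 0.715
0.31 736 minx 0.713 maxz 0.129 minx z>.06 0.71
0.33 231 minx 0.713 maxz 0.13 minx z>.06 0.711
0.35 226 minx 0.712 maxz 0.13 minx z>.06 0.71
0.37 216 minx 0.713 maxz 0.129 minx z>.06 0.711
0.39 212 minx 0.714 maxz 0.13 minx z>.06 0.713
0.41 139 minx 0.714 maxz 0.129 minx z>.06 0.713
```

Emit:
servo_tool:
  rows: "0 0 0.03 0 0 0 -1;0 0 0.07 0 0 0 -1;0.04 -0.01 0.09 0 0 5 -1;0.09 -0.02 0.09 0 0 7.8 -1;0.139 -0.02 0.09 0 0 7.8 -1;0.139 -0.02 0.09 0 0 7.8 -1;0.139 -0.02 0.09 0 0 7.8 -1;0.139 -0.02 0.09 0 0 7.8 -1"

```text
time_s: 10.5
tool_pos: [0.5916, 0.3523, 0.1126]
tool_rot: [-0.001, 0.709, 0.705, -0.001]
contact_force: [-0.1, -0.2, 0.3]
opening: 0.0866
grasp_force: 0.0
```

Run:
```python
from h import *
c=wrist();np.savez("w5.npz",**c);print(c["tcp"],np.round(c["Rt"][:,1],3))
cv2.imwrite("pics/w5.png",c["frame"][:,:,::-1])
```

```text
[0.59155245 0.35225018 0.11257033] [ 1.    -0.006 -0.002]
```

View pics/w5.png

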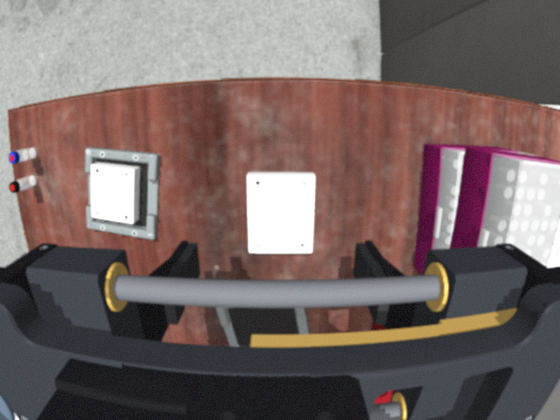

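The square half lies in its pocket at (117,195), and the large half is centred between the fingers at (281,213).

Run:
```python
from h import *
c=dict(np.load("w5.npz"));print(meas(c,281,213,.013))
```

```text
{'c': array([593.5, 353.8]), 'size': array([54.2, 67.4]), 'yaw': -0.4, 'box': [246, 171, 315, 253]}
```

Emit:
servo_tool:
  rows: "0.001 0 -0.045 0 0 0 -1;0.001 0 -0.08 0 0 0 -1;0.001 0 -0.091 0 0 0 -1;0.001 0 -0.091 0 0 0 1;0.001 0 -0.091 0 0 0 1;0.001 0 -0.091 0 0 0 1;0.001 0 -0.091 0 0 0 1;0.001 0 -0.091 0 0 0 1;0.001 0 -0.091 0 0 0 1;0.001 0 -0.091 0 0 0 1"

```text
time_s: 11.55
tool_pos: [0.5942, 0.352, 0.0227]
tool_rot: [0.0, 0.71, 0.705, 0.0]
contact_force: [-0.1, -0.8, 2.5]
opening: 0.0514
grasp_force: 30.0
```

Emit:
servo_tool:
  rows: "0 0 0 0 0 0 1;0 0 0.04 0 0 0 1;0 0 0.08 0 0 5 1;-0.005 -0.04 0.1 0 0 10 1;-0.01 -0.08 0.1 0 0 10 1;-0.014 -0.123 0.1 0 0 10 1;-0.014 -0.123 0.06 0 0 10 1;-0.014 -0.123 0.025 0 0 10 1;-0.014 -0.123 0.025 0 0 10 1;-0.014 -0.123 0.025 0 0 10 1"

```text
time_s: 12.55
tool_pos: [0.5798, 0.2288, 0.047]
tool_rot: [-0.0, 0.646, 0.764, -0.001]
contact_force: [0.1, -0.5, -0.2]
opening: 0.0515
grasp_force: 30.0
```

Emit:
servo_tool:
  rows: "0 0 -0.01 0 0 0 1;0 0 -0.018 0 0 0 1;0 0 -0.0215 0 0 0 1;0 0 -0.0215 0 0 0 1;0 0 -0.0215 0 0 0 -0.8;0 0 -0.0215 0 0 0 -0.8;0 0 -0.0215 0 0 0 -0.8;0 0 -0.0215 0 0 0 -0.8;0 0 0.02 0 0 0 -0.8;0 0 0.06 0 0 0 -0.8"

```text
time_s: 13.55
tool_pos: [0.5792, 0.2284, 0.1072]
tool_rot: [-0.0, 0.646, 0.764, -0.001]
contact_force: [1.9, 0.4, 0.6]
opening: 0.0779
grasp_force: 0.0
```

Emit:
servo_tool:
  rows: "0 -0.03 0.05 0 0 -4 -1;-0.02 -0.08 0.08 0 0 -11 -1;-0.04 -0.13 0.09 0 0 -11 -1;-0.06 -0.18 0.09 0 0 -11 -1;-0.08 -0.23 0.09 0 0 -11 -1;-0.1 -0.27 0.09 0 0 -11 -1;-0.11 -0.3 0.09 0 0 -11 -1;-0.11 -0.32 0.09 0 0 -11 -1;-0.11 -0.32 0.09 0 0 -11 -1;-0.11 -0.32 0.09 0 0 -11 -1"

```text
time_s: 14.55
tool_pos: [0.4701, -0.0912, 0.1975]
tool_rot: [0.0, 0.716, 0.698, 0.0]
contact_force: [-0.1, -0.0, -0.3]
opening: 0.087
grasp_force: 0.0
```

Run:
```python
from h import *
c=wrist();np.savez("w6.npz",**c);print(c["tcp"],np.round(c["Rt"][:,1],3))
cv2.imwrite("pics/w6.png",c["frame"][:,:,::-1])
```

```text
[ 0.47008869 -0.09118768  0.19748506] [ 1.    -0.026  0.001]
```

View pics/w6.png

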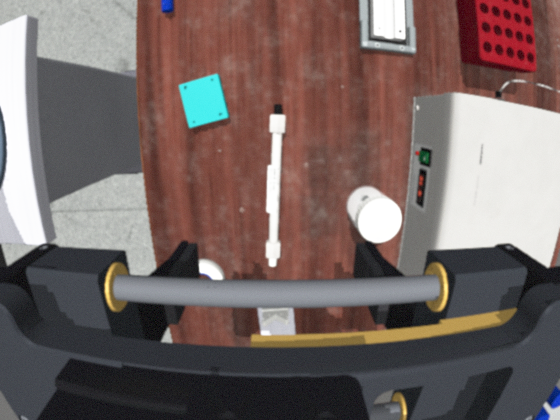

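The column runs from its black plug at (278,108) to (272,263), with nuts at (277,123) and (272,250). The jar is at (375,213), the tape at (210,270) and the cradle end at (277,320).

Run:
```python
from h import *
c=dict(np.load("w6.npz"));f=c["frame"].astype(int)
m=((f.min(2)>105)&(f.max(2)-f.min(2)<45))
for v in list(range(102,272,6)):
    x=np.flatnonzero(m[v,255:300])+255
    if len(x): print(v,x.min(),x.max(),wplane(c,[(x.mean(),v)],.0085)[0,:2].round(4),end="; ")
print();
for v in range(108,140,2): print(v,m[v,258:295].sum(),end=" ")
for v in range(230,270,2): print(v,m[v,258:295].sum(),end=" ")
print(); print(wplane(c,[(277,114.5),(277,132),(272,240),(272,258)],.0085)[:,:2].round(4))
k=(f.min(2)>200);x=np.argwhere(k[190:245,350:405]);print("jar lid", wplane(c,[x.mean(0)[::-1]+[350,190]],.058)[0].round(3))
s=dict(np.load("scene0.npz"));fs=s["frame"].astype(int);W,_,_=world(s)
k=(W[...,2]>.027)&(W[...,2]<.04)&(abs(W[...,0]-.47)<.05)&(W[...,1]<-.2)&(W[...,1]>-.37)
P=W[k]
for lo,hi in((-.285,-.2),(-.37,-.285)): 
    Q=P[(P[:,1]>lo)&(P[:,1]<hi)];print("saddle",len(Q),Q.mean(0).round(4))
```

```text
114 270 284 [ 0.4718 -0.0126]; 120 269 285 [ 0.4716 -0.0187]; 126 269 285 [ 0.4715 -0.0248]; 132 269 284 [ 0.4708 -0.0309]; 138 271 281 [ 0.4701 -0.037 ]; 144 271 282 [ 0.4705 -0.0432]; 150 271 281 [ 0.4698 -0.0494]; 156 270 281 [ 0.4691 -0.0555]; 162 270 281 [ 0.469  -0.0618]; 168 267 281 [ 0.4673 -0.068 ]; 174 266 280 [ 0.466  -0.0743]; 180 266 280 [ 0.4659 -0.0806]; 186 266 280 [ 0.4657 -0.087 ]; 192 266 280 [ 0.4655 -0.0934]; 198 266 279 [ 0.4648 -0.0999]; 204 266 279 [ 0.4646 -0.1065]; 210 265 279 [ 0.4639 -0.1131]; 216 269 278 [ 0.4653 -0.1198]; 222 269 278 [ 0.4651 -0.1266]; 228 269 278 [ 0.4649 -0.1335]; 234 268 278 [ 0.4641 -0.1404]; 240 266 279 [ 0.4634 -0.1474]; 246 265 280 [ 0.4632 -0.1546]; 252 265 280 [ 0.4629 -0.1619]; 258 266 279 [ 0.4627 -0.1693]; 264 268 276 [ 0.4619 -0.1768]; 
108 0 110 0 112 0 114 15 116 17 118 17 120 17 122 17 124 17 126 17 128 17 130 17 132 16 134 11 136 12 138 11 230 10 232 11 234 11 236 11 238 10 240 14 242 16 244 16 246 16 248 16 250 16 252 16 254 16 256 16 258 14 260 10 262 9 264 9 266 7 268 0 
[[ 0.4718 -0.0131]
 [ 0.4713 -0.0309]
 [ 0.4628 -0.1474]
 [ 0.4622 -0.1692]]
jar lid [ 0.562 -0.106  0.058]
saddle 38 [ 0.4657 -0.2424  0.031 ]
saddle 49 [ 0.4725 -0.326   0.0306]
```

Emit:
servo_tool:
  rows: "-0.003 0.002 -0.05 0 0 -2 -0.2;-0.003 0.002 -0.1 0 0 -2 -0.2;-0.003 0.002 -0.14 0 0 -2 -0.2;-0.003 0.002 -0.14 0 0 -2 -0.2;-0.003 0.002 -0.14 0 0 -2 -0.2"
  force: 40

```text
time_s: 15.1
tool_pos: [0.4675, -0.0883, 0.0574]
tool_rot: [-0.0, 0.727, 0.686, -0.0]
contact_force: [0.6, -0.2, -0.2]
opening: 0.0565
grasp_force: 0.0
```

Emit:
servo_tool:
  rows: "0 -0.001 -0.02 0 0 0 -0.2;0 -0.001 -0.036 0 0 0 -0.2;0 -0.001 -0.036 0 0 0 -0.2;0 -0.001 -0.036 0 0 0 1;0 -0.001 -0.036 0 0 0 1;0 -0.001 -0.036 0 0 0 1;0 -0.001 -0.036 0 0 0 1;0 -0.001 -0.036 0 0 0 1;0 -0.001 -0.036 0 0 0 1;0 -0.001 -0.036 0 0 0 1"

```text
time_s: 16.1
tool_pos: [0.4673, -0.0902, 0.0214]
tool_rot: [0.0, 0.728, 0.686, 0.0]
contact_force: [-0.3, 1.2, 1.6]
opening: 0.0081
grasp_force: 40.0
```

Emit:
servo_tool:
  rows: "0 0 0 0 0 0 1;0 0 0 0 0 0 1;0 0 0 0 0 0 1;0 0 0.03 0 0 0 1;0 0 0.07 0 0 0 1;0 0 0.12 0 0 0 1;0 -0.03 0.14 0 0 5 1;0 -0.07 0.14 0 0 8 1;0 -0.09 0.14 0 0 8 1;0 -0.09 0.14 0 0 8 1"

```text
time_s: 17.1
tool_pos: [0.466, -0.1835, 0.1614]
tool_rot: [0.0, 0.68, 0.733, -0.001]
contact_force: [0.4, 0.2, -1.5]
opening: 0.0082
grasp_force: 40.0
```

Run:
```python
from h import *
c=wrist();np.savez("w7.npz",**c);print(c["tcp"],np.round(c["Rt"][:,1],3))
cv2.imwrite("pics/w7.png",c["frame"][:,:,::-1])
```

```text
[ 0.46598191 -0.18346645  0.16141336] [ 0.997  0.074 -0.   ]
```

View pics/w7.png

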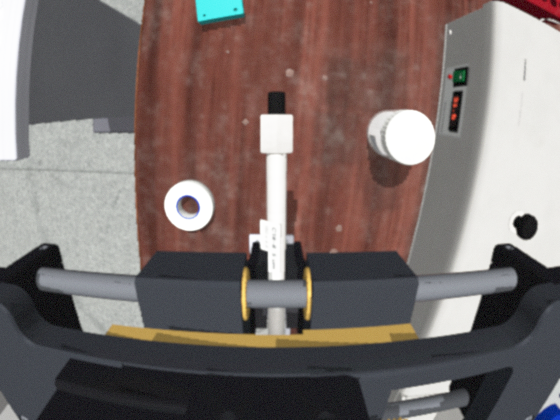

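The column is held, with its nut at (276,133) and the plug end up. The jar (402,137) and tape (189,206) stand untouched. The cradle is hidden behind the hand, so I measure it from the fixed cameras.

Run:
```python
from h import *
for n,(u,v) in dict(scene=(536,482),side=(505,443)).items():
    c=dict(np.load(n+"0.npz"));W,_,_=world(c);f=c["frame"].astype(int)
    m=(f.min(2)>105)&(f.max(2)-f.min(2)<50)
    l=cv2.connectedComponents(m.astype(np.uint8),connectivity=4)[1];w=l[int(v*.7)-6:int(v*.7)+7,int(u*.7)-6:int(u*.7)+7];w=w[w>0]
    k=l==np.bincount(w).argmax()
    foot=k&(W[...,2]<.011)
    q=onplane(c,np.argwhere(foot)[:,::-1],.005)[:,:2].astype(np.float32)*1000
    print(n,k.sum(),"foot",cv2.minAreaRect(q))
    hi=k&(W[...,2]>.018)
    nn,l2,st,ce=cv2.connectedComponentsWithStats(hi.astype(np.uint8))
    for i in range(1,nn):
        if st[i,4]>12:
            P=W[l2==i]; print("  sad",st[i,4],P.mean(0).round(4),P.min(0).round(4),P.max(0).round(4))
c=dict(np.load("w7.npz"));f=c["frame"].astype(int)
print(wplane(c,[(249,235),(293,235)],.005)[:,:2])
```

```text
scene 1578 foot ((473.9781188964844, -283.14617919921875), (57.85279083251953, 128.2808074951172), 3.4485363960266113)
  sad 89 [ 0.4565 -0.2494  0.0414] [ 0.0876 -0.5224  0.0181] [ 0.4804 -0.2371  0.695 ]
  sad 100 [ 0.4703 -0.3265  0.0269] [ 0.4554 -0.3308  0.0182] [ 0.486  -0.3209  0.035 ]
side 1065 foot ((476.24615478515625, -279.73687744140625), (64.458251953125, 139.3968048095703), 3.3397693634033203)
  sad 84 [ 0.4588 -0.2546  0.0332] [-0.0882 -0.9568  0.018 ] [ 0.4803 -0.2399  0.706 ]
  sad 100 [ 0.4586 -0.3422  0.0388] [-0.0882 -0.9568  0.0184] [ 0.4849 -0.3226  0.706 ]
[[ 0.44074191 -0.22375814]
 [ 0.48401205 -0.22049889]]
```

Emit:
servo_tool:
  rows: "0.001 -0.04 0 0 0 0 1;0.001 -0.08 0 0 0 0 1;0.001 -0.1 -0.03 0 0 0 1;0.001 -0.1 -0.07 0 0 0 1;0.001 -0.1 -0.09 0 0 0 1;0.001 -0.1 -0.09 0 0 0 1;0.001 -0.1 -0.09 0 0 0 1"

```text
time_s: 17.85
tool_pos: [0.4682, -0.2792, 0.0712]
tool_rot: [-0.001, 0.678, 0.735, -0.0]
contact_force: [0.1, 0.3, -0.8]
opening: 0.0083
grasp_force: 40.0
```

Run:
```python
from h import *
from station import read_camera
c=wrist();np.savez("w8.npz",**c);print(c["tcp"],np.round(c["Rt"][:,1],3))
s=read_camera("scene");np.savez("s8.npz",**s)
a=cv2.resize(c["frame"][60:320,150:410,::-1],(400,400));b=cv2.resize(s["frame"][260:400,290:430,::-1],(400,400))
cv2.imwrite("pics/w8.png",np.hstack([a,b]))
```

```text
[ 0.46822147 -0.2791743   0.07116558] [ 0.997  0.081 -0.001]
```

View pics/w8.png

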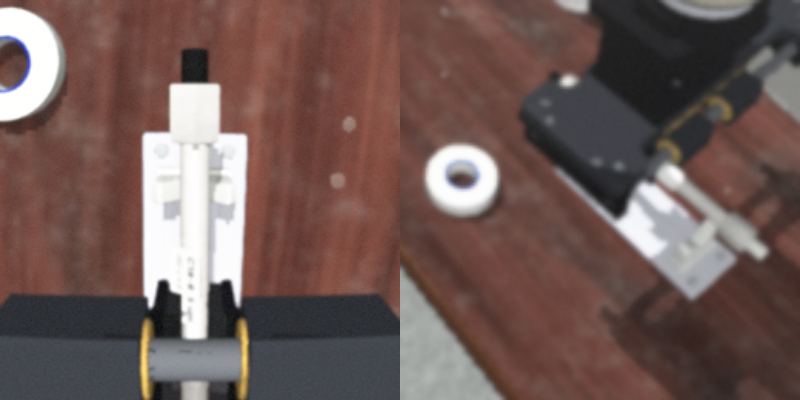

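The column lies over the cradle's centre line at crop x≈195, with the saddle tips at (160–230,180). The jar and tape are clear of the hand.

Run:
```python
from h import *
c=dict(np.load("w8.npz"))
g=lambda a:[(x*.65+150,y*.65+60) for x,y in a]
P=wplane(c,g([(143,132),(247,132),(143,300)]),.005)[:,:2];m=(P[0]+P[1])/2;d=P[1]-P[0];d/=np.linalg.norm(d)
print("foot",P.round(4),"c",m-.062*np.array([-d[1],d[0]]),np.degrees(np.arctan2(d[1],d[0])))
S=wplane(c,g([(154,182),(231,182)]),.033)[:,:2];print("saddle tips",S.round(4),S.mean(0)-.042*np.array([-d[1],d[0]]))
z=c["tcp"][2]-.013
N=wplane(c,g([(195,143),(195,83)]),z)[:,:2];print("nut inner/outer from tcp",np.linalg.norm(N-c["tcp"][:2],axis=1),N)
```

```text
foot [[ 0.441  -0.2234]
 [ 0.4843 -0.2199]
 [ 0.445  -0.2996]] c [ 0.46767484 -0.2834649 ] 4.655340155463393
saddle tips [[ 0.4489 -0.2388]
 [ 0.4772 -0.2365]] [ 0.46642081 -0.2795506 ]
nut inner/outer from tcp [0.05906363 0.07781559] [[ 0.46252542 -0.22038597]
 [ 0.46100611 -0.20169395]]
```

Emit:
servo_tool:
  rows: "-0.001 -0.0035 0 0 0 0 1;-0.001 -0.0035 -0.012 0 0 0 1;-0.001 -0.0035 -0.022 0 0 0 1;-0.001 -0.0035 -0.028 0 0 0 1;-0.001 -0.0035 -0.031 0 0 0 1;-0.001 -0.0035 -0.031 0 0 0 1"

```text
time_s: 18.55
tool_pos: [0.4675, -0.2835, 0.04]
tool_rot: [0.0, 0.678, 0.735, 0.0]
contact_force: [0.7, 0.7, -0.3]
opening: 0.0085
grasp_force: 40.0
```

Emit:
servo_tool:
  rows: "0 0 -0.001 0 0 0 1;0 0 -0.001 0 0 0 1;0 0 -0.001 0 0 0 0.2;0 0 -0.001 0 0 0 0.2;0 0 -0.001 0 0 0 0.2;0 0 -0.001 0 0 0 0.2;0 0 -0.001 0 0 0 0.2;0 0 0.03 0 0 0 0.2;0 0 0.07 0 0 0 0.2;0 0 0.12 0 0 0 0.2"

```text
time_s: 19.55
tool_pos: [0.4658, -0.283, 0.1602]
tool_rot: [-0.002, 0.678, 0.735, -0.001]
contact_force: [1.7, 0.2, 0.0]
opening: 0.0344
grasp_force: 0.0
```

Emit:
servo_tool:
  rows: "0 0.03 0.06 0 0 0 0.2;0 0.03 0.1 0 0 0 0.2;-0.04 0.06 0.1 0 0 0 0.2;-0.04 0.11 0.1 0 0 0 0.2;-0.04 0.16 0.1 0 0 0 0.2;-0.04 0.2 0.1 0 0 0 0.2;-0.04 0.2 0.1 0 0 0 0.2;-0.04 0.2 0.1 0 0 0 0.2"

```text
time_s: 20.35
tool_pos: [0.4269, -0.0833, 0.2603]
tool_rot: [0.0, 0.677, 0.736, 0.0]
contact_force: [0.1, -0.5, -0.4]
opening: 0.0351
grasp_force: 0.0
```

Run:
```python
from h import *
from station import read_camera
c=wrist();np.savez("w9.npz",**c);print(c["tcp"])
s=read_camera("scene");d=read_camera("side")
a=cv2.resize(c["frame"][:250,150:450,::-1],(400,333))
b=cv2.resize(s["frame"][250:400,290:430,::-1],(400,429));e=cv2.resize(d["frame"][260:350,300:400,::-1],(400,360))
b2=cv2.resize(s["frame"][130:250,170:370,::-1],(400,240))
im=np.zeros((600,800,3),np.uint8);im[:333,:400]=a;im[333:573,:400]=b2;im[:429,400:]=b
im[429:600,400:590]=cv2.resize(e,(190,171));cv2.imwrite("pics/end.png",im)
```

```text
[ 0.42692225 -0.08331403  0.26033427]
```

View pics/end.png

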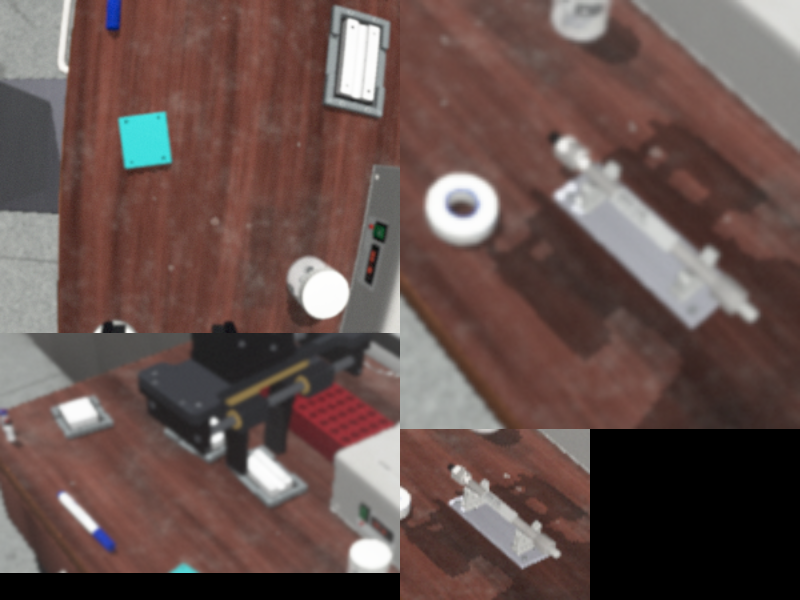

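The column rests in both saddles with its nuts outside, and the jar and tape are in place. The long and square halves are in their pockets, but the large one is hidden behind the hand. I go and check it, with all heights.

Emit:
servo_tool:
  rows: "0.03 0.05 0 0 0 0 0.2;0.06 0.1 0 0 0 0 0.2;0.08 0.15 0 0 0 0 0.2;0.08 0.2 0 0 0 0 0.2;0.08 0.23 0 0 0 0 0.2;0.08 0.23 0 0 0 0 0.2;0.08 0.23 0 0 0 0 0.2"

```text
time_s: 21.2
tool_pos: [0.5074, 0.1459, 0.2597]
tool_rot: [0.0, 0.678, 0.735, -0.001]
contact_force: [-0.4, -0.8, -0.4]
opening: 0.0348
grasp_force: 0.0
```

Run:
```python
from h import *
c=wrist();print(c["tcp"])
cv2.imwrite("pics/fin.png",c["frame"][:,:,::-1])
W=wworld(c);f=c["frame"].astype(int)
for n,x,y in(("long",.592,.11),("sq",.455,.37),("large",.5795,.2295)):
    k=(np.hypot(W[...,0]-x,W[...,1]-y)<.06)&(f.min(2)>190);P=W[k]
    if not len(P): continue
    C=P[:,:2]-P[:,:2].mean(0);co=np.linalg.lstsq(np.c_[C,np.ones(len(C))],P[:,2],rcond=None)[0]
    t=(np.hypot(W[...,0]-x,W[...,1]-y)>.07)&(np.hypot(W[...,0]-x,W[...,1]-y)<.09)&(abs(W[...,2])<.01)
    print(n,k.sum(),P.mean(0).round(4),"tilt",np.degrees(co[:2]).round(2),"table",np.median(W[t][:,2]).round(4))
```

```text
[0.50743404 0.14594851 0.25972401]
long 1804 [0.5907 0.1118 0.0141] tilt [-10.25   0.62] table -0.0003
sq 749 [0.454  0.3524 0.0114] tilt [-2.09  3.77] table -0.0006
large 2881 [0.5772 0.2302 0.0133] tilt [ 0.43 -0.51] table -0.0005
```

View pics/fin.png

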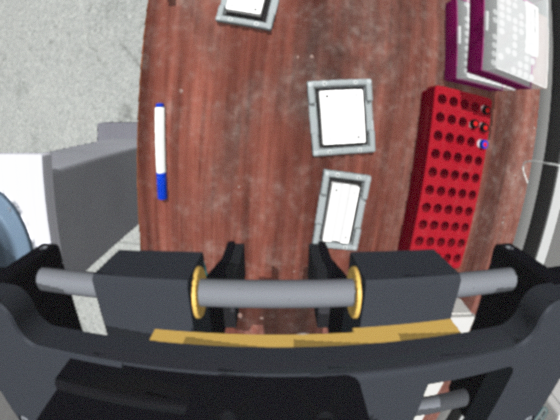

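Run:
```python
from h import *
for c in (wrist(),dict(np.load("w9.npz"))):
    W=wworld(c);a=np.radians(-2.5);ux=np.array([np.cos(a),np.sin(a)]);uy=np.array([-np.sin(a),np.cos(a)])
    D=W[...,:2]-[.591,.1105];p=D@ux;q=D@uy
    for lo in(-13,12):
        print([ (int(k.sum()),np.median(W[k][:,2]).round(4)) for y in(-25,0,25) for k in[(abs(p-lo/1000)<.003)&(abs(q-y/1000)<.01)] if k.any()])
```

```text
[(67, np.float64(0.0165)), (85, np.float64(0.0169)), (171, np.float64(0.3523))]
[(63, np.float64(0.0164)), (70, np.float64(0.0164)), (90, np.float64(0.0168))]
[(64, np.float64(0.0162)), (65, np.float64(0.0162)), (58, np.float64(0.0161))]
[(63, np.float64(0.0162)), (59, np.float64(0.0163)), (55, np.float64(0.0162))]
```

The long half's top is level at about 16.5 mm (17 mm expected), so it is fully seated. I hand in.

```bash
python3 -c "
from station import *
print(finish_job())"
```

```text
the job is handed in; nothing more can be done
None
```

The three clamp halves are in their matching trays, the column rests in both saddles with its nuts outside, and the jar and tape roll were not touched; I handed the job in at about 21 s, and no verdict came back.

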